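# Load the ice crusher for fine ice

## Robot

A 6-joint arm with a two-finger parallel gripper is mounted at the origin on a cart in front of the work surface, level with it; the furniture and walls round the work are solid. World frame = base frame: x ahead of the robot, y to its left, z up, the work surface at z = 0. Lengths are in m, angles in rad, forces in N, time in s.
With the tool pointing down it reaches from about 0.3 to 0.85 m from the base axis. Payload 5.4 kg.
Tool frame: the origin (TCP) lies on the centre line of the jaws, within the pads' length; the fingertips stand 25 mm ahead of it and the grasp point (between the pads) lies 6 mm ahead of it; z points along the fingers, y is the line along which they close (so a half turn about z gives the same grasp; the last joint's range is limited). The gripper opens to 85 mm and grips with 20 to 120 N. Pads are 22 mm wide; open, the fingers measure 114 mm over their backs; the gripper's body (76 mm by 85 mm) begins 54 mm behind the grasp point. The pads swing forward as they close: fully open they stand 13 mm farther back than shut.
Start: joints at [1.012, 0.158, 1.597, -0, 1.386, -0.21], TCP at [0.197, 0.54, 0.256] pointing down, gripper open.
Joint ranges: [-2.91, 2.91], [-0.94, 2.29], [0.18, 2.7], [-1.29, 4.43], [0.17, 2.64], [-3, 3]. Speed limits (rad/s): [2.57, 2.57, 3.14, 3.14, 3.14, 3.14].

## Interface

Orientations are given as a rotation vector (axis times angle).
In Python, from workcell import arm gives the robot as it stands.
- The arm moves only by the shell command python3 -m creep 'ROWS' [OPENING] [FORCE]. ROWS is JSON, a list of rows, each a list of 6 numbers: the shift along the tool's x, y, z in mm, then the turn, a rotation vector about the tool's x, y, z in rad. In form: [[x, y, z, wx, wy, wz], ...]. A call has 1 to 10 rows; each row is the pose to reach, as a shift and turn from the pose commanded when the call began, along the tool's axes at that moment; what a row does not reach only later rows make up. A row lasts 1/12 s, in which the tool goes at most 41.7 mm and 7.16 degrees, less where a joint would pass 70% of its speed; a pose out of reach is approached as far as the arm can. A call with a gripper value outside its range is refused whole. OPENING is the finger opening in mm, from 0 to 85.4, set as the call begins (- or left out, the last holds). The fingers move at their own pace and stop on an object; FORCE is the grip in N (left out, the last holds). Time passes only in rows, so rows that repeat a pose let the fingers close. It gives the time, the measured TCP pose, the force, the opening and the grip force at its end, in the units of the state.
- arm.get_obs(): the state, without advancing time (a new reading comes with each control period).
- arm.snapshot(name): name is "scene" or "top" or "wrist"; returns the picture (420x560x3 uint8, red, green, blue); there is no depth.
- arm.camera_info(name): a dict with "fx", "fy", "cx", "cy" (pixels), "origin" and "attitude" of the camera in the world. Camera axes: x right, y down, z forward; pixel columns grow to the right and rows downward; lengths in m; the calibration is good to about 2 mm. A picture is of the moment at which its call begins: read the wrist's pose just before it. camera_info takes no time and is no camera call; for the wrist camera it gives the pose at the moment of the call.
- arm.sign_off(): hands the job in; it is judged then, once.
Trained networks look in the newest picture that a camera, given by its name, has taken for a name from the list of things; names that differ only in an ending like _2 or _b are one class to them, and where a whole thing is asked for, a point or a joint stands for the part that bears it (a point fixed in the world has none). Each returns a list of dicts, best first, with "p" (0 to 1); they miss things now and then, are a little off and sometimes report something else, mostly with a low value. They report only what shows in the picture. A call takes as long as a camera call. They do not tell look-alikes from the thing itself.
- arm.find_in(query, camera): "location" ([row, column] as shares, 0 to 1, of the picture: columns of its width, rows of its height, amid what is visible of it).
The state is a dict: "time_s": time; "q": joint angles; "qd": joint speeds; "joint_torque": joint torques, N m; "position": TCP position; "tool_rot": TCP orientation; "force": force on the tool from outside, world axes, zero at the start; "wrist_torque": the same for the moment, N m; "opening": finger opening in m; "finger_force": force on a finger pad.
Only numpy, scipy, OpenCV 4.12 (cv2) and the standard library are available. Lean on these libraries where they do the work, as an engineer would, in place of code of your own. Each camera call takes 0.05 s, during which the arm holds its last target. There are 200 camera calls.

## Task

Make the ice crusher ready for fine ice: pull its selector knob up, turn it to the fine notch (the one with the smallest dome) and let it snap fully home. Then pick the one large ice cube out of the steel dish with the sprung tongs, without touching it with the gripper, and let it go into the crusher's hopper. Lay the tongs back flat on the wooden board, clear of the dish; leave the two small ice cubes in the dish and do not disturb the mug and the glass tumbler behind.

Things in the scene. Friction and masses are not known exactly. Their poses are not given: they have to be found in the camera images.
- crusher: Hand-cranked steel ice crusher, fixed, 160 x 210 mm, flat deck 125 mm above the worktop. Origin under its centre; -x is its front, +y its left, z up. On the deck: the square hopper (left half, y +52) with its clear flap laid open behind it, reaching 35 mm above the deck, and the selector knob (right half, y -50). Crank on its right side.
- hopper_mouth (a point): Centre of the hopper's mouth, 139 mm above the worktop, level with the top of its black collar, which stands 14 mm above the deck. Opening 58 x 58 mm (collar 74 x 74 mm outside), sides along the crusher's x and y; the point's axes are the crusher's. Two toothed rollers lie 50 mm below the mouth; a cube let in rests on them.
- selector_grip (a point): Middle of the selector knob's round black grip: 34 mm diameter, 20 mm high (10 mm up and down from here), axis upright, 28 mm above the deck when home. The pointer and notched plate below it reach 8 mm above the deck (radius 35 mm): keep fingertips 10 mm or more above the deck. The hopper collar begins 65 mm from the axis.
- selector_turn (a joint): Turn of the selector (rad): 0 in the coarse notch (largest dome; it starts there), 0.63 in the middle notch, 1.26 in the fine notch (smallest dome), growing counter-clockwise seen from above; stop at 1.31, the end of the fine notch's play. It turns only while pulled up; a notch catches the pointer let down within 0.1 rad of it.
- selector_lift (a joint): How far the knob is pulled up (m): 0 is fully home in a notch, 0.009 is the upper stop; above 0.005 the pointer is clear of the notches. A spring pulls it down with 4 N at home and 7 N at the top.
- selector_pointer (a point): Tip of the steel pointer bar below the knob, 33 mm from its axis; it shows the setting. Coarse points to the crusher's front left, middle straight to its front, fine to its front right (36 degrees apart).
- board: Wooden board, fixed, 300 (its x) x 405 (its y) x 17 mm thick; origin under its centre, on the worktop, z up. The tongs lie on its right (-y) part, the dish on its left (+y) part.
- dish: Flat oblong steel dish fixed on the board, 230 (its x) x 110 (its y) mm, rim only 9 mm high, floor 3 mm thick; origin under its centre, on the board's top.
- ice_big: The large ice cube, 32 x 32 x 32 mm, 30 g, cloudy and loose in the dish; origin at the centre of its underside, x and y square to its sides.
- ice_big_center (a point): Centre of the large ice cube.
- ice_small_a: A small ice cube, 22 mm, loose in the dish; origin at the centre of its underside. Not to be taken. The three cubes stand in a row along the dish about 68 mm apart, the large one in any of the places.
- ice_small_b: The other small ice cube, same as the first.
- tongs: Steel sprung tongs, 70 g, 196 mm long, lying on their side: the two arms stand on edge, 18 mm high, and close in the level plane. Origin at the underside, midway between the arms where they are gripped (squeeze along y, from above); +x along the tongs to the tips, z up. A spring bow joins the arms 60 to 83 mm behind the origin; the tips' middle is 98 mm before it.
- tongs_tips (a point): Point midway between the two tip pads (each 30 mm long, 20 mm high), 98 mm along the tongs' x from their origin, 9 mm above their underside. The pads are 54 mm apart inside when open (60 mm outside) and close 2.6 mm for each millimetre squeezed at the origin.
- tongs_left (a joint): Angle of the left arm (rad): 0 open, 0.07 with the tips on the 32 mm cube, 0.15 shut. Outside width over both arms at the tongs' origin: 43 mm open, 34 mm on the cube, 25 mm shut. Held at 40 mm, the tongs stay in the gripper with the tips 47 mm apart.
- tongs_right (a joint): The same for the right arm. The tongs balance near their origin. The arms push back at the origin with 2.5 N when open and 5 N at 34 mm width; squeezing there with 15 to 20 N holds the cube well.
- mug: White mug with dark stripes, 86 x 120 x 90 mm, loose, standing behind the board; a bystander.
- tumbler: Glass tumbler, 72 mm wide, 88 mm high, loose, standing behind the crusher's left corner; a bystander.
There are look-alikes about, which are no part of the job. What is shaped like the ice_big but green or pink is not meant.

How it is judged:
By the outcome, as a careful person would: the job done as asked, in the order asked, and still so for the second after the job is handed in, with the robot touching nothing.
It also fails if it takes over 67 s, if anything falls off the work surface, if the arm or the gripper's body presses on something with over 40 N, if the wrist force passes 120 N, or if a joint passes its speed limit or range.

## Working session

There is one attempt and no reset: what is moved stays moved. The work goes in short steps, Python scripts to look and compute and a shell command to move; the robot and the scene stay as the last step left them, time stands still between calls to the robot, and variables do not carry over. Pictures are saved under pics/ and viewed, at most 10 in all, crops included, and the job is handed in when it is done.

```bash
mkdir -p pics; ls; python3 - <<'E'
from workcell import arm
import cv2,numpy as np
o=arm.get_obs();print(o['time_s'],o['position'],o['tool_rot'],o['opening'])
for n in('scene','top','wrist'):
    c=arm.camera_info(n);print(n,c)
    im=arm.snapshot(n);cv2.imwrite(f'pics/{n}0.png',im[:,:,::-1])
    for q in ('ice_big','ice_small_a','tongs','tongs_tips','selector_grip','selector_pointer','hopper_mouth','dish','board','crusher'):
        try:r=arm.find_in(q,n);print(n,q,[(round(d['p'],2),round(d['location'][1]*560),round(d['location'][0]*420)) for d in r[:5]])
        except Exception as e:print(q,e)
E
```

```text
pics
0.0 [0.19622861 0.5398868  0.25528805] [-5.45042753e-01 -3.09318670e+00  2.74426079e-03] 0.08574181241706583
scene {'fx': 398.1409132589937, 'fy': 398.1409132589937, 'cx': 275.02024896917476, 'cy': 209.3438486111762, 'origin': array([-0.30098283,  0.44899637,  0.62437553]), 'attitude': array([-1.18243667,  2.00418319, -1.15699166])}
scene ice_big [(0.94, 142, 310), (0.66, 365, 260), (0.65, 215, 289)]
scene ice_small_a [(0.52, 182, 257)]
scene tongs [(0.84, 275, 245), (0.39, 403, 176), (0.19, 212, 289)]
scene tongs_tips [(0.58, 268, 245)]
scene selector_grip [(0.73, 405, 174)]
scene selector_pointer [(0.57, 401, 176)]
scene hopper_mouth [(0.94, 377, 201), (0.6, 403, 176)]
scene dish [(0.77, 195, 287)]
scene board []
scene crusher [(0.86, 379, 201), (0.62, 287, 187), (0.55, 271, 255)]
top {'fx': 399.1302732069421, 'fy': 399.1302732069421, 'cx': 274.74356364042285, 'cy': 218.35393360908978, 'origin': array([0.40753362, 0.03040474, 1.26383723]), 'attitude': array([-2.1610626 ,  2.19339616, -0.09135322])}
top ice_big [(0.51, 153, 254)]
top ice_small_a [(0.6, 202, 244), (0.38, 192, 217)]
top tongs []
top tongs_tips [(0.52, 411, 238)]
top selector_grip [(0.59, 408, 237)]
top selector_pointer [(0.53, 410, 242), (0.47, 327, 160), (0.33, 200, 235)]
top hopper_mouth [(0.72, 383, 235), (0.29, 411, 239)]
top dish [(0.82, 197, 237)]
top board [(0.57, 249, 234)]
top crusher [(0.96, 386, 234), (0.63, 254, 235)]
wrist {'fx': 298.85079163915896, 'fy': 298.85079163915896, 'cx': 279.9250209023725, 'cy': 205.58190450284258, 'origin': array([0.11584913, 0.56883169, 0.37508874]), 'attitude': array([2.33871505, 1.63832135, 0.27562627])}
wrist ice_big [(0.74, 243, 337)]
wrist ice_small_a [(0.71, 116, 419)]
wrist tongs [(0.52, 122, 418)]
wrist tongs_tips [(0.44, 110, 417)]
wrist selector_grip []
wrist selector_pointer [(0.59, 114, 417)]
wrist hopper_mouth []
wrist dish [(0.73, 191, 353)]
wrist board [(0.59, 105, 328)]
wrist crusher []
```

```bash
python3 - <<'E'
import cv2
a=cv2.imread('pics/top0.png')[130:340,120:460];b=cv2.imread('pics/scene0.png')[100:360,100:480]
cv2.imwrite('pics/t1.png',cv2.resize(a,None,fx=2.3,fy=2.3,interpolation=2));cv2.imwrite('pics/s1.png',cv2.resize(b,None,fx=2.1,fy=2.1,interpolation=2))
E
```

```text
(no output)
```

View pics/t1.png

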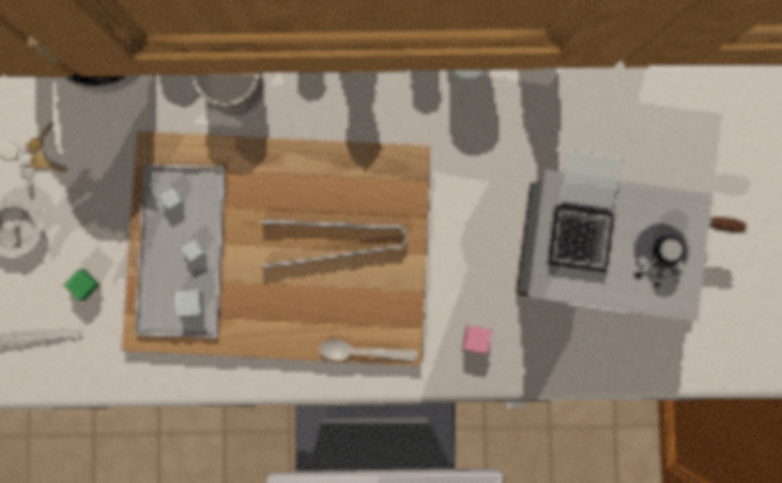

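View pics/s1.png

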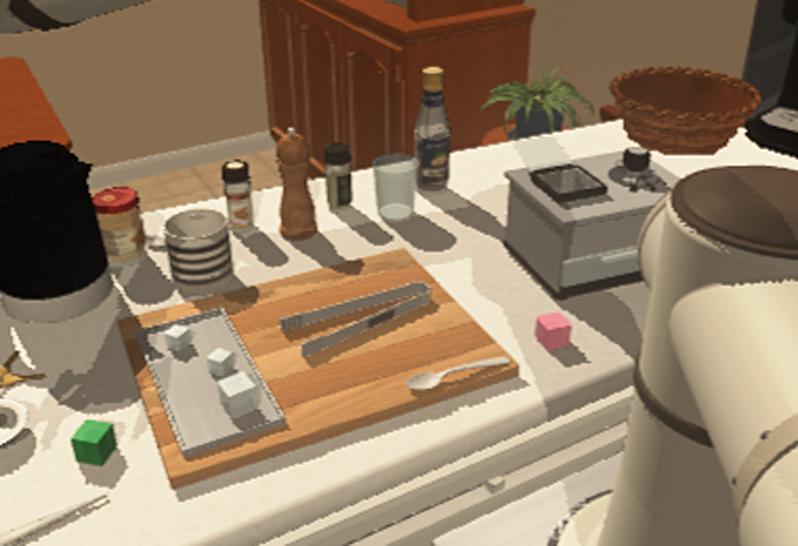

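```bash
cat > h.py <<'E'
from workcell import arm
import cv2,numpy as np
from scipy.spatial.transform import Rotation as R
def shot(n,f):
    c=arm.camera_info(n);im=arm.snapshot(n);cv2.imwrite(f,im[:,:,::-1]);return c
def find(n,*qs):
    for q in qs:
        r=arm.find_in(q,n);print(n,q,[(round(d['p'],2),round(d['location'][1]*560,1),round(d['location'][0]*420,1)) for d in r[:4]])
def ray(c,px):
    d=np.array([(px[0]-c['cx'])/c['fx'],(px[1]-c['cy'])/c['fy'],1]);return np.array(c['origin']),R.from_rotvec(c['attitude']).apply(d)
def atz(c,px,z):
    o,d=ray(c,px);return o+d*(z-o[2])/d[2]
def proj(c,p):
    v=R.from_rotvec(c['attitude']).inv().apply(np.array(p)-c['origin']);return np.array([c['fx']*v[0]/v[2]+c['cx'],c['fy']*v[1]/v[2]+c['cy']])
def tri(L):
    A=np.zeros((3,3));b=np.zeros(3)
    for c,p in L:
        o,d=ray(c,p);d/=np.linalg.norm(d);M=np.eye(3)-np.outer(d,d);A+=M;b+=M@o
    x=np.linalg.solve(A,b);return x,[np.round(proj(c,x)-p,1) for c,p in L]
def go(p=None,yaw=None):
    "row reaching world TCP p with tool down, tool-x yaw"
    o=arm.get_obs();r=R.from_rotvec(o['tool_rot']);P=o['position'] if p is None else np.array(p)
    m=r.as_matrix();y0=np.arctan2(m[1,0],m[0,0]);yaw=y0 if yaw is None else yaw
    T=R.from_euler('z',yaw)*R.from_matrix(np.diag([1,-1,-1.]))
    print('t',round(o['time_s'],2),'pos',np.round(o['position'],4),'yaw',round(y0,3),'q',np.round(o['q'],2),'F',np.round(o['force'],1),'op',round(o['opening'],4))
    print('ROW',np.round(r.inv().apply(P-o['position'])*1000,1),np.round((r.inv()*T).as_rotvec(),3))
E
python3 -m creep '[[-257,-268,-40,0,0,-0.35],[-257,-268,-40,0,0,-0.35],[-257,-268,-40,0,0,-0.35],[-257,-268,-40,0,0,-0.35],[-257,-268,-40,0,0,-0.35],[-257,-268,-40,0,0,-0.35],[-257,-268,-40,0,0,-0.35],[-257,-268,-40,0,0,-0.35],[-257,-268,-40,0,0,-0.35],[-257,-268,-40,0,0,-0.35]]'
python3 - <<'E'
from h import *
import pickle
go()
c=shot('wrist','pics/w1.png');pickle.dump(c,open('w1.pkl','wb'));print(c)
find('wrist','ice_big','tongs','tongs_tips','dish')
E
```

```text
time_s: 2.48
position: [0.3493, 0.1955, 0.2975]
tool_rot: [0.011, 3.138, -0.004]
force: [0.0, 0.1, -0.1]
opening: 0.0852
finger_force: 0.0
t 2.48 pos [0.3493 0.1955 0.2975] yaw 3.134 q [ 0.21 -0.35  1.99 -0.    1.5  -1.36] F [ 0.   0.1 -0.1] op 0.0852
ROW [0. 0. 0.] [-0.002  0.004 -0.   ]
{'fx': 298.85079163915896, 'fy': 298.85079163915896, 'cx': 279.9250209023725, 'cy': 205.58190450284258, 'origin': array([0.26307907, 0.19599813, 0.41596705]), 'attitude': array([2.04373282, 2.0304193 , 0.34284961])}
wrist ice_big [(0.97, 324.3, 199.8), (0.73, 427.8, 208.5), (0.6, 39.2, 153.8)]
wrist tongs [(0.7, 189.8, 258.5)]
wrist tongs_tips [(0.9, 187.3, 258.1)]
wrist dish [(0.55, 333.1, 229.9), (0.23, 182.3, 258.6)]
```

View pics/w1.png

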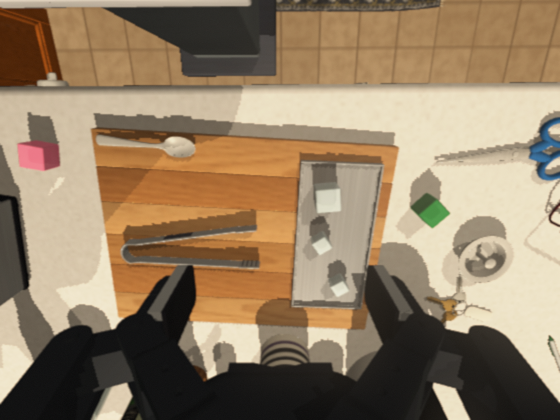

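```bash
python3 - <<'E'
from h import *
t=arm.camera_info('top');s=arm.camera_info('scene')
C=lambda x,y,o,f:(o[0]+x/f,o[1]+y/f)
T=lambda x,y:C(x,y,(120,130),2.3); S=lambda x,y:C(x,y,(100,100),2.1)
print('knob top',tri([(t,T(670,250)),(s,S(637,155))]))
print('hopper',[np.round(atz(t,T(*p),.139),3) for p in((556,206),(612,208),(607,271),(551,268))])
print('deck',[np.round(atz(t,T(*p),.125),3) for p in((545,173),(712,193),(694,319),(530,295))])
import pickle;w=pickle.load(open('w1.pkl','rb'))
print('big',tri([(t,T(188,303)),(w,(326,197))]),'tips',[np.round(atz(w,p,.026),3) for p in((257,228),(258,265),(128,248))])
print(proj(w,(.3,.26,.02)))
E
```

```text
knob top (array([ 0.43994901, -0.34663245,  0.15540869]), [array([-0., -0.]), array([ 0., -0.])])
hopper [array([ 0.496, -0.215,  0.139]), array([ 0.493, -0.283,  0.139]), array([ 0.416, -0.274,  0.139]), array([ 0.421, -0.206,  0.139])]
deck [array([ 0.539, -0.205,  0.125]), array([ 0.511, -0.412,  0.125]), array([ 0.355, -0.383,  0.125]), array([ 0.388, -0.182,  0.125])]
big (array([0.3825281 , 0.25500952, 0.04228315]), [array([0.1, 0. ]), array([0.3, 0. ])]) tips [array([0.433, 0.161, 0.026]), array([0.493, 0.161, 0.026]), array([ 0.464, -0.028,  0.026])]
[330.50037479 130.79856911]
```

```bash
python3 -m creep '[[-130,-505,0,0,0,0],[-130,-505,0,0,0,0],[-130,-505,0,0,0,0],[-130,-505,0,0,0,0],[-130,-505,0,0,0,0],[-130,-505,0,0,0,0],[-130,-505,0,0,0,0],[-130,-505,0,0,0,0],[-130,-505,0,0,0,0],[-130,-505,0,0,0,0]]' >/dev/null
python3 -m creep '[[-25,-96,0,0,0,0],[-25,-96,0,0,0,0],[-25,-96,0,0,0,0],[-25,-96,0,0,0,0]]' 
python3 - <<'E'
from h import *
import pickle
go()
c=shot('wrist','pics/w2.png');pickle.dump(c,open('w2.pkl','wb'))
find('wrist','selector_grip','selector_pointer','hopper_mouth')
for n,p in(('knob',(.44,-.347,.153)),('hop',(.456,-.245,.139))):print(n,proj(c,p))
im=cv2.imread('pics/w2.png')[:330,90:490];cv2.imwrite('pics/w2c.png',cv2.resize(im,None,fx=1.8,fy=1.8,interpolation=2))
E
```

```text
time_s: 3.9
position: [0.4772, -0.3002, 0.295]
tool_rot: [0.002, -3.141, -0.001]
force: [0.5, -0.2, 0.1]
opening: 0.0853
finger_force: 0.0
t 3.9 pos [ 0.4772 -0.3002  0.295 ] yaw -3.141 q [-0.78  0.11  1.58 -0.    1.46 -2.35] F [ 0.5 -0.2  0.1] op 0.0853
ROW [0. 0. 0.] [ 0.    -0.001 -0.   ]
wrist selector_grip [(0.7, 229.8, 160.9)]
wrist selector_pointer [(0.96, 229.8, 159.9)]
wrist hopper_mouth [(0.72, 287.5, 159.9)]
knob [227.0778545  160.71260244]
hop [339.04687356 175.01359471]
```

View pics/w2c.png

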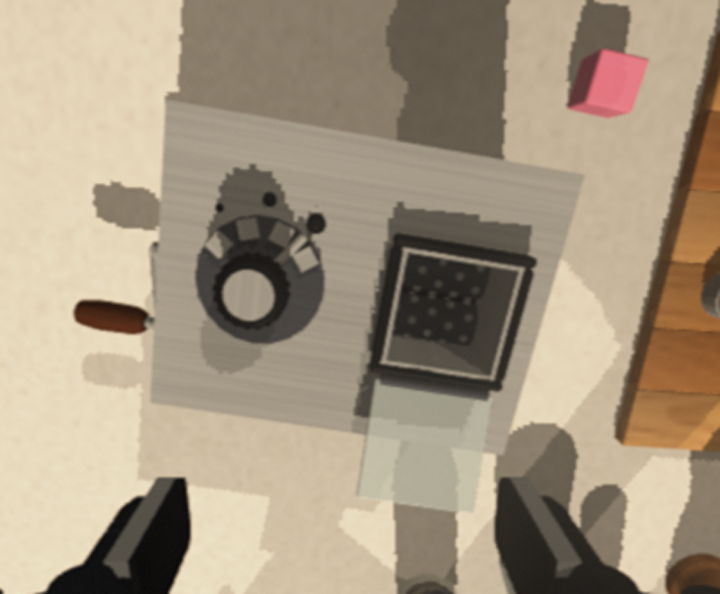

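```bash
python3 - <<'E'
from h import *
import pickle
w=pickle.load(open('w2.pkl','rb'));t=arm.camera_info('top');s=arm.camera_info('scene')
P=lambda x,y:(90+x/1.8,y/1.8)
print('knobtop',atz(w,P(247,293),.163),'plate',atz(w,P(260,279),.129))
print('tri knob',tri([(w,P(247,293)),(t,(411.3,238.7)),(s,(403.3,173.8))]))
c=[atz(w,P(*p),.139) for p in((397,236),(535,262),(501,388),(372,372))];c=np.array(c)
print(np.round(c,4),c.mean(0)); e=[c[i]-c[i-1] for i in range(4)];print([(round(np.linalg.norm(v),4),round(np.degrees(np.arctan2(v[1],v[0])),1)) for v in e])
i=np.array([atz(w,P(*p),.139) for p in((405,250),(523,270),(493,382),(380,366))]);print(i.mean(0))
d=np.array([atz(w,P(*p),.125) for p in((167,95),(582,175),(503,453),(152,402))]);print(np.round(d,4),d.mean(0));e=[d[i]-d[i-1] for i in range(4)];print([(round(np.linalg.norm(v),4),round(np.degrees(np.arctan2(v[1],v[0])),1)) for v in e])
k=atz(w,P(247,293),.163);k[2]=.161;go(k*[1,1,0]+[0,0,.23],2.0)
E
```

```text
knobtop [ 0.43990103 -0.34520243  0.163     ] plate [ 0.43897325 -0.34393075  0.129     ]
tri knob (array([ 0.44051695, -0.34666995,  0.15537561]), [array([-0.2, -1. ]), array([-0. , -0.2]), array([-0.1, -0.1])])
[[ 0.4158 -0.2732  0.139 ]
 [ 0.4286 -0.203   0.139 ]
 [ 0.4968 -0.2135  0.139 ]
 [ 0.4876 -0.2842  0.139 ]] [ 0.45717537 -0.24345925  0.139     ]
[(np.float64(0.0726), np.float64(171.2)), (np.float64(0.0714), np.float64(79.7)), (np.float64(0.069), np.float64(-8.8)), (np.float64(0.0713), np.float64(-97.4))]
[ 0.45816111 -0.24391468  0.139     ]
[[ 0.3509 -0.3851  0.125 ]
 [ 0.387  -0.1794  0.125 ]
 [ 0.5439 -0.2038  0.125 ]
 [ 0.511  -0.4106  0.125 ]] [ 0.44817672 -0.29473157  0.125     ]
[(np.float64(0.1622), np.float64(171.0)), (np.float64(0.2089), np.float64(80.1)), (np.float64(0.1588), np.float64(-8.8)), (np.float64(0.2095), np.float64(-99.0))]
t 4.1 pos [ 0.4765 -0.2966  0.2961] yaw -3.138 q [-0.77  0.1   1.58  0.    1.46 -2.35] F [-0.9  0.3 -0.9] op 0.0856
ROW [ 36.8 -48.6  66. ] [ 1.000e-03 -1.000e-03  1.146e+00]
```

```bash
python3 -m creep '[[37,-48,66,0,0,2.24],[37,-48,66,0,0,2.24],[37,-48,66,0,0,2.24],[37,-48,66,0,0,2.24],[37,-48,66,0,0,2.24],[37,-48,66,0,0,2.24],[37,-48,66,0,0,2.24],[37,-48,66,0,0,2.24],[37,-48,66,0,0,2.24],[37,-48,66,0,0,2.24]]' 50 30 >/dev/null
python3 - <<'E'
from h import *
go((.4397,-.3443,.23),.9);go((.4397,-.3443,.23),.9)
E
```

```text
t 4.93 pos [ 0.4396 -0.3448  0.2307] yaw 1.889 q [-0.88  0.14  1.67  0.    1.33 -1.2 ] F [ 0.1  0.1 -0.3] op 0.0501
ROW [0.5 0.3 0.7] [ 0.    -0.     0.989]
t 4.93 pos [ 0.4396 -0.3448  0.2307] yaw 1.889 q [-0.88  0.14  1.67  0.    1.33 -1.2 ] F [ 0.1  0.1 -0.3] op 0.0501
ROW [0.5 0.3 0.7] [ 0.    -0.     0.989]
```

```bash
python3 -m creep '[[0,0,0,0,0,0.98],[0,0,0,0,0,0.98],[0,0,0,0,0,0.98],[0,0,0,0,0,0.98],[0,0,0,0,0,0.98],[0,0,0,0,0,0.98],[0,0,0,0,0,0.98],[0,0,20,0,0,0.98],[0,0,40,0,0,0.98],[0,0,40,0,0,0.98]]'  >/dev/null
python3 - <<'E'
from h import *
go((.4397,-.3443,.161),.9)
c=shot('wrist','pics/w3.png');go()
im=cv2.imread('pics/w3.png');cv2.imwrite('pics/w3.png',cv2.resize(im,None,fx=1.4,fy=1.4))
E
```

```text
t 5.77 pos [ 0.4379 -0.3431  0.1866] yaw 0.915 q [-0.88  0.18  1.72  0.    1.25 -0.23] F [ 0.2  0.3 -1.6] op 0.0507
ROW [ 0.1  2.4 25.6] [-0.007 -0.002  0.015]
t 5.82 pos [ 0.4384 -0.344   0.1885] yaw 0.915 q [-0.88  0.18  1.71  0.    1.26 -0.23] F [-0.2  0.7 -0.1] op 0.0502
ROW [0. 0. 0.] [-0.005 -0.001  0.   ]
```

View pics/w3.png

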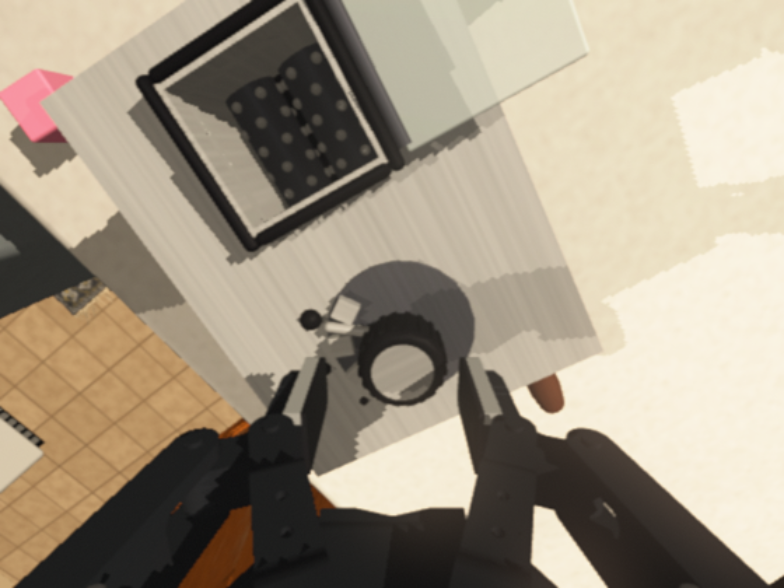

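```bash
python3 -m creep '[[0,2,27,0,0,0],[0,2,27,0,0,0],[0,2,27,0,0,0]]' && python3 -m creep '[[0,0,0,0,0,0],[0,0,0,0,0,0],[0,0,0,0,0,0],[0,0,0,0,0,0],[0,0,0,0,0,0],[0,0,0,0,0,0]]' 25 45
```

```text
time_s: 6.07
position: [0.4404, -0.3469, 0.1634]
tool_rot: [-2.817, -1.386, 0.001]
force: [0.3, 0.2, 0.8]
opening: 0.0502
finger_force: 0.0
time_s: 6.57
position: [0.4399, -0.3473, 0.1657]
tool_rot: [-2.818, -1.385, 0.002]
force: [-6.6, 6.2, 8.9]
opening: 0.0318
finger_force: 44.9
```

```bash
python3 -m creep '[[0,1.5,-4,0,0,0],[0,1.5,-8,0,0,0],[0,1.5,-8,0,0,0]]'; python3 -c "
from h import *
go()"
```

```text
time_s: 6.82
position: [0.44, -0.3473, 0.1711]
tool_rot: [-2.815, -1.383, 0.004]
force: [-4.8, 3.3, -5.7]
opening: 0.032
finger_force: 45.2
t 6.82 pos [ 0.44   -0.3473  0.1711] yaw 0.913 q [-0.88  0.21  1.72 -0.    1.22 -0.23] F [-4.8  3.3 -5.7] op 0.032
ROW [0. 0. 0.] [-0.006 -0.     0.   ]
```

```bash
python3 -m creep '[[0,0,0,0,0,-0.12],[0,0,0,0,0,-0.24],[0,0,0,0,0,-0.36],[0,0,0,0,0,-0.48],[0,0,0,0,0,-0.6],[0,0,0,0,0,-0.72],[0,0,0,0,0,-0.84],[0,0,0,0,0,-0.96],[0,0,0,0,0,-1.08],[0,0,0,0,0,-1.2]]'; python3 -m creep '[[0,0,0,0,0,-0.06],[0,0,0,0,0,-0.06]]'; python3 - <<'E'
from h import *
go();print(arm.get_obs()['wrist_torque'])
c=shot('wrist','pics/w4.png')
im=cv2.imread('pics/w4.png');cv2.imwrite('pics/w4.png',cv2.resize(im,None,fx=1.4,fy=1.4))
E
```

```text
time_s: 7.65
position: [0.4433, -0.3474, 0.1716]
tool_rot: [1.537, 2.738, 0.007]
force: [8.1, 3.9, -5.8]
opening: 0.0322
finger_force: 45.4
time_s: 7.82
position: [0.4435, -0.3473, 0.1717]
tool_rot: [1.458, 2.78, 0.007]
force: [7.4, 4.6, -5.4]
opening: 0.0323
finger_force: 45.4
t 7.82 pos [ 0.4435 -0.3473  0.1717] yaw 2.176 q [-0.88  0.21  1.72  0.01  1.22 -1.49] F [ 7.4  4.6 -5.4] op 0.0323
ROW [0. 0. 0.] [0.005 0.    0.   ]
[ 0.76751929 -1.40080447 -0.0112731 ]
```

View pics/w4.png

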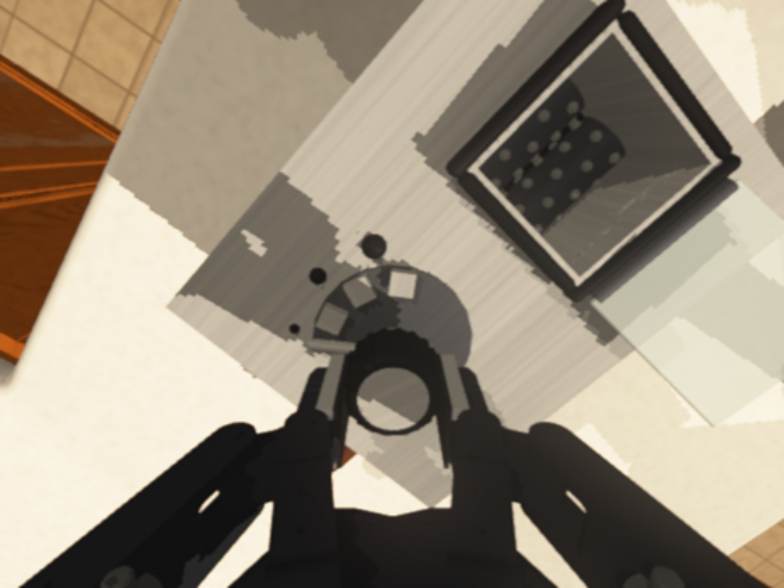

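```bash
python3 -m creep '[[0,0,4,0,0,0],[0,0,8,0,0,0],[0,0,10,0,0,0],[0,0,10,0,0,0]]'; python3 -m creep '[[0,0,0,0,0,0],[0,0,0,0,0,0],[0,0,-10,0,0,0],[0,0,-40,0,0,0],[0,0,-80,0,0,0],[60,0,-90,0,0,0],[60,0,-90,0,0,0],[60,0,-90,0,0,0]]' 55; python3 - <<'E'
from h import *
import pickle
go()
c=shot('wrist','pics/w5.png');pickle.dump(c,open('w5.pkl','wb'))
find('wrist','selector_grip','selector_pointer')
im=cv2.imread('pics/w5.png');p=proj(c,(.44,-.345,.14)).astype(int);print(p)
x,y=max(p[0]-100,0),max(p[1]-75,0)
cv2.imwrite('pics/w5c.png',cv2.resize(im[y:y+150,x:x+200],None,fx=3.5,fy=3.5,interpolation=2))
E
```

```text
time_s: 8.2
position: [0.4438, -0.3476, 0.1656]
tool_rot: [1.461, 2.778, 0.006]
force: [-1.2, 12.1, 15.8]
opening: 0.032
finger_force: 47.5
time_s: 8.87
position: [0.4071, -0.2979, 0.2539]
tool_rot: [1.461, 2.779, -0.001]
force: [0.3, 0.0, -1.0]
opening: 0.0546
finger_force: 0.0
t 8.87 pos [ 0.4071 -0.2979  0.2539] yaw 2.174 q [-0.87 -0.03  1.8   0.    1.37 -1.47] F [ 0.3  0.  -1. ] op 0.0546
ROW [0. 0. 0.] [0.    0.002 0.   ]
wrist selector_grip [(0.77, 279.2, 277.8), (0.68, 545.3, 203.9)]
wrist selector_pointer [(0.96, 280.4, 276.9), (0.52, 328.9, 214.1), (0.44, 513.6, 36.2)]
[281 270]
```

View pics/w5c.png

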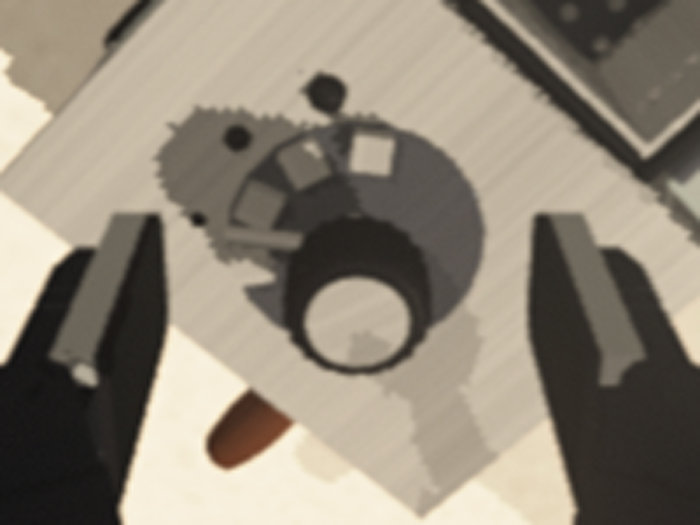

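```bash
python3 - <<'E'
from h import *
import pickle
c=pickle.load(open('w5.pkl','rb'));w2=pickle.load(open('w2.pkl','rb'))
P=lambda x,y:(181+x/3.5,195+y/3.5)
Q=lambda x,y:(90+x/1.8,y/1.8)
ax=np.array([.4397,-.3443])
for z in(.161,.163,.166,.170):print(z,atz(c,P(357,322),z)[:2])
for n,p in(('tip',(230,236)),('small',(198,219)),('mid',(238,138)),('big',(326,92)),('patchL',(255,205)),('patchM',(304,165)),('patchR',(372,155))):
    a=atz(c,P(*p),.131)[:2]-ax;print(n,np.round(np.linalg.norm(a),4),round(np.degrees(np.arctan2(a[1],a[0]))%360,1))
for n,p in(('tip w2',(316,223)),('small',(219,208)),('mid',(270,200)),('patch',(215,245)),('patch',(247,230)),('patch',(281,233))):
    a=atz(w2,Q(*p),.128)[:2]-ax;print(n,np.round(np.linalg.norm(a),4),round(np.degrees(np.arctan2(a[1],a[0]))%360,1))
E
```

```text
0.161 [ 0.44225804 -0.3467543 ]
0.163 [ 0.44145836 -0.34563666]
0.166 [ 0.44025884 -0.34396021]
0.17 [ 0.43865947 -0.34172494]
tip 0.0323 210.5
small 0.0411 204.3
mid 0.0422 168.4
big 0.0435 133.6
patchL 0.0279 190.4
patchM 0.0261 153.4
patchR 0.0261 114.1
tip w2 0.0422 134.0
small 0.0413 207.3
mid 0.0412 169.9
patch 0.0288 230.8
patch 0.0264 191.5
patch 0.0272 153.3
```

```bash
python3 -m creep '[[-40,20,-40,0,0,0],[-60,40,-50,0,0,0],[-60,40,-50,0,0,0],[-60,40,-50,0,0,0]]' 60 ; python3 - <<'E'
from h import *
import pickle
c=shot('wrist','pics/w6.png');pickle.dump(c,open('w6.pkl','wb'))
c5=pickle.load(open('w5.pkl','rb'));w2=pickle.load(open('w2.pkl','rb'))
def disc(f,c,z=.163):
    im=cv2.imread(f);g=cv2.cvtColor(im,6).astype(int);p=proj(c,(.4405,-.345,z)).astype(int)
    x,y=p-22;roi=im[y:y+44,x:x+44]
    th,m=cv2.threshold(cv2.cvtColor(roi,6),0,255,cv2.THRESH_BINARY|cv2.THRESH_OTSU)
    n,l,s,ce=cv2.connectedComponentsWithStats(m);k=l[20:26,20:26];k=np.bincount(k[k>0]).argmax() if (k>0).any() else 0
    print(f,p,ce[k]+p-22,s[k]);return ce[k]+p-22
d2=disc('pics/w2.png',w2);d5=disc('pics/w5.png',c5);d6=disc('pics/w6.png',c)
print(tri([(c5,d5),(c,d6)]));print(tri([(c5,d5),(w2,d2)]))
for cc,d in((w2,d2),(c5,d5),(c,d6)):print([np.round(atz(cc,d,z),4)[:2] for z in(.163,.168,.172)])
im=cv2.imread('pics/w6.png');p=proj(c,(.44,-.345,.14)).astype(int);x,y=max(p[0]-100,0),max(p[1]-75,0)
cv2.imwrite('pics/w6c.png',cv2.resize(im[y:y+150,x:x+200],None,fx=3.5,fy=3.5,interpolation=2))
E
```

```text
time_s: 9.35
position: [0.4766, -0.3278, 0.3022]
tool_rot: [1.461, 2.779, -0.001]
force: [-0.4, -0.1, 0.5]
opening: 0.06
finger_force: 0.0
pics/w2.png [227 163] [227.55835962 163.54258675] [  9   9  29  28 634]
pics/w5.png [282 285] [282.6270903  286.57525084] [  8  11  30  26 598]
pics/w6.png [237 193] [237.30797774 193.93877551] [  9  11  27  25 539]
(array([ 0.44038607, -0.34465564,  0.16447495]), [array([-0.,  0.]), array([ 0., -0.])])
(array([ 0.44031638, -0.34465986,  0.16450802]), [array([-0.1, -0. ]), array([0. , 0.1])])
[array([ 0.4406, -0.345 ]), array([ 0.4396, -0.3441]), array([ 0.4388, -0.3434])]
[array([ 0.441 , -0.3455]), array([ 0.439 , -0.3427]), array([ 0.4374, -0.3405])]
[array([ 0.4405, -0.3452]), array([ 0.4402, -0.3435]), array([ 0.44  , -0.3421])]
```

```bash
python3 -m creep '[[255,155,20,0,0,0.6],[255,155,20,0,0,0.6],[255,155,20,0,0,0.6],[255,155,20,0,0,0.6],[255,155,20,0,0,0.6],[255,155,20,0,0,0.6],[255,155,20,0,0,0.6],[255,155,20,0,0,0.6],[255,155,20,0,0,0.6]]' ; python3 - <<'E'
from h import *
import pickle
go()
c=shot('wrist','pics/w7.png');pickle.dump(c,open('w7.pkl','wb'))
find('wrist','tongs','tongs_tips','ice_big')
cv2.imwrite('pics/w7b.png',cv2.resize(cv2.imread('pics/w7.png'),None,fx=1.42,fy=1.42,interpolation=2))
E
```

```text
time_s: 10.15
position: [0.4566, -0.026, 0.28]
tool_rot: [-2.213, -2.226, 0.001]
force: [0.9, -0.1, -0.3]
opening: 0.0599
finger_force: 0.0
t 10.15 pos [ 0.4566 -0.026   0.28  ] yaw 1.577 q [-0.32 -0.17  1.88  0.    1.44 -0.33] F [ 0.9 -0.1 -0.3] op 0.0599
ROW [0. 0. 0.] [-0.002 -0.001  0.   ]
wrist tongs []
wrist tongs_tips [(0.58, 301.3, 91.7), (0.47, 481.8, 259.6)]
wrist ice_big [(0.94, 188.5, 241.4)]
```

View pics/w7b.png

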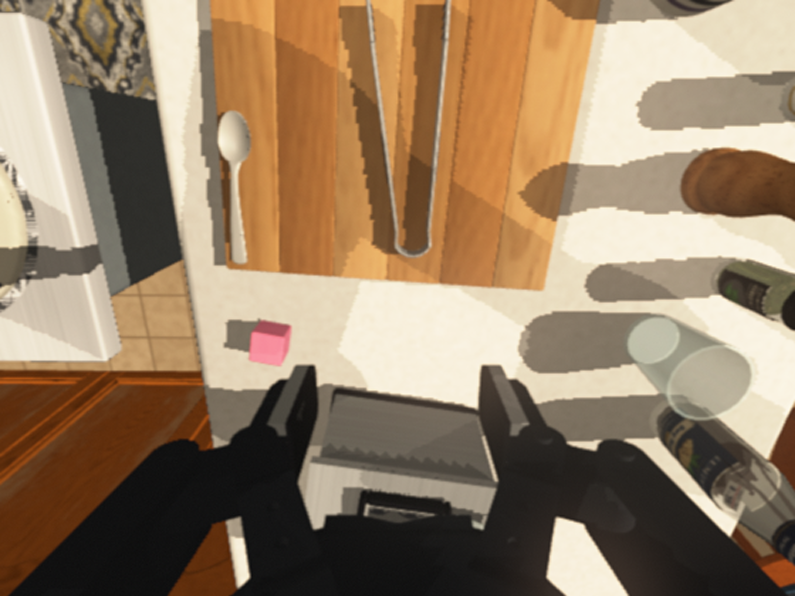

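```bash
python3 - <<'E'
from h import *
import pickle
c=pickle.load(open('w7.pkl','rb'));w1=pickle.load(open('w1.pkl','rb'))
f=1.42;A=lambda x,y,z=.035:atz(c,(x/f,y/f),z)[:2]
l=[A(369,5),A(396,230)];r=[A(448,5),A(433,230)];b=A(413,257)
print('bow end',b,'L',l,'R',r)
u=[(q[0]-q[1])/np.linalg.norm(q[0]-q[1]) for q in(l,r)];m=u[0]+u[1];m/=np.linalg.norm(m);print('yaws',[np.arctan2(x[1],x[0]) for x in u],np.arctan2(m[1],m[0]))
o=b+.083*m;print('origin',o,'tips',o+.098*m)
# from w1: tips ends (top edges)
print('w1',[np.round(atz(w1,p,.037),4)[:2] for p in((257,228),(258,265),(124,248))])
print('bow tri',tri([(c,(413/f,257/f)),(w1,(123,248))]))
g=cv2.imread('pics/w1.png')[140:320,90:400];cv2.imwrite('pics/w1c.png',cv2.resize(g,None,fx=2.5,fy=2.5,interpolation=2))
E
```

```text
bow end [ 0.46858028 -0.03502152] L [array([0.4327894 , 0.15542642]), array([ 0.45346788, -0.01113151])] R [array([0.49088615, 0.15575075]), array([ 0.48541786, -0.01092699])]
yaws [np.float64(1.6943161863058889), np.float64(1.5380005117853799)] 1.6161583490456344
origin [0.46481652 0.0478931 ] tips [0.46037257 0.14579229]
w1 [array([0.4285, 0.1622]), array([0.4866, 0.1618]), array([ 0.4582, -0.0271])]
bow tri (array([ 0.46897238, -0.04019027,  0.01653584]), [array([-0.2,  0.3]), array([0.4, 0.1])])
```

View pics/w1c.png

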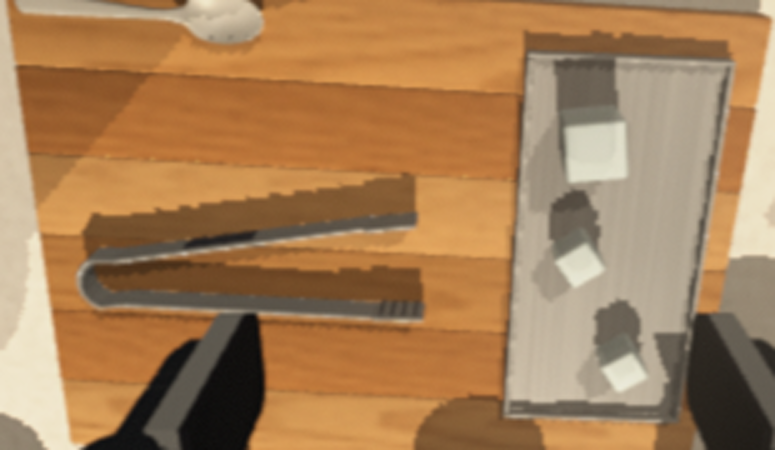

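```bash
python3 -c "
from h import *
go((.465,.046,.13),1.61)"
```

```text
t 10.35 pos [ 0.458  -0.0297  0.281 ] yaw 1.571 q [-0.33 -0.17  1.87 -0.    1.44 -0.33] F [-0.7  0.2  0.2] op 0.0602
ROW [ 75.8   7.1 151. ] [-0.001  0.    -0.039]
```

```bash
python3 -m creep '[[75,7.5,150,0,0,-0.035],[75,7.5,150,0,0,-0.035],[75,7.5,150,0,0,-0.035],[75,7.5,150,0,0,-0.035],[75,7.5,150,0,0,-0.035],[75,7.5,150,0,0,-0.035]]' ; python3 - <<'E'
from h import *
import pickle
go()
c=shot('wrist','pics/w8.png');pickle.dump(c,open('w8.pkl','wb'))
cv2.imwrite('pics/w8b.png',cv2.resize(cv2.imread('pics/w8.png'),None,fx=1.42,fy=1.42,interpolation=2))
E
```

```text
time_s: 10.85
position: [0.4638, 0.0462, 0.1291]
tool_rot: [-2.177, -2.259, 0.006]
force: [0.8, -0.2, 0.1]
opening: 0.0602
finger_force: 0.0
t 10.85 pos [0.4638 0.0462 0.1291] yaw 1.608 q [-0.16  0.02  2.01 -0.    1.11 -0.2 ] F [ 0.8 -0.2  0.1] op 0.0602
ROW [0. 0. 0.] [-0.006 -0.001  0.   ]
```

View pics/w8b.png

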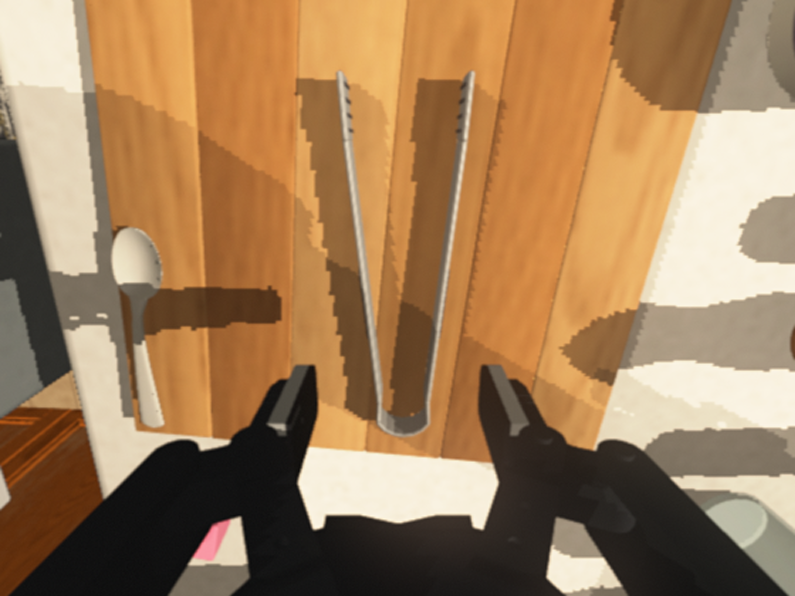

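```bash
python3 - <<'E'
from h import *
import pickle
c=pickle.load(open('w8.pkl','rb'))
f=1.42;A=lambda x,y,z:atz(c,(x/f,y/f),z)[:2]
L,Rr=A(338,72,.037),A(472,72,.037);b=A(403,437,.017);bt=A(404,425,.035)
print(L,Rr,np.linalg.norm(L-Rr),b,bt)
m=(L+Rr)/2-b;print('len',np.linalg.norm(m),'yaw',np.arctan2(m[1],m[0]));m/=np.linalg.norm(m)
d=(Rr-L);print('perp yaw',np.arctan2(d[1],d[0])+np.pi/2)
print('origin',b+.083*m,(L+Rr)/2-.113*m)
# big cube top face in w1 crop (x/2.5+90,y/2.5+140): corners top face
w1=pickle.load(open('w1.pkl','rb'));t=arm.camera_info('top')
g=np.array([atz(w1,(90+x/2.5,140+y/2.5),.052)[:2] for x,y in((566,112),(625,107),(628,177),(570,181))]);print(np.round(g,4),g.mean(0));e=[g[i]-g[i-1] for i in range(4)];print([(round(np.linalg.norm(v),4),round(np.degrees(np.arctan2(v[1],v[0])),1)) for v in e])
o=b+.083*m
go((o[0],o[1],.044),np.arctan2(m[1],m[0]))
E
```

```text
[0.43125523 0.15996818] [0.49098551 0.16212478] 0.05976919966053917 [ 0.46905672 -0.04973511] [ 0.46859609 -0.0271307 ]
len 0.21093095130394932 yaw 1.6084305621875652
perp yaw 1.6068862478325339
origin [0.46593382 0.03320612] [0.46537203 0.0481265 ]
[[0.3632 0.2403]
 [0.3608 0.2699]
 [0.3983 0.2737]
 [0.4003 0.2436]] [0.38063823 0.25687525]
[(np.float64(0.0373), np.float64(-174.9)), (np.float64(0.0297), np.float64(94.7)), (np.float64(0.0377), np.float64(5.8)), (np.float64(0.0301), np.float64(-86.1))]
t 10.9 pos [0.4659 0.0455 0.1316] yaw 1.607 q [-0.16  0.02  2.01 -0.    1.11 -0.2 ] F [0.9 0.2 0.4] op 0.0601
ROW [-12.2  -0.3  87.6] [-0.     0.    -0.002]
```

```bash
python3 -m creep '[[1.5,0,40,0,0,0],[1.5,0,75,0,0,0],[1.5,0,86,0,0,0],[1.5,0,86,0,0,0]]' && python3 -m creep '[[1.5,0,0,0,0,0],[1.5,0,0,0,0,0],[1.5,0,0,0,0,0],[1.5,0,0,0,0,0],[1.5,0,0,0,0,0]]' 40 20
```

```text
time_s: 11.23
position: [0.4647, 0.0472, 0.0446]
tool_rot: [-2.18, -2.259, 0.003]
force: [-0.1, 0.7, 0.5]
opening: 0.0603
finger_force: 0.0
time_s: 11.65
position: [0.4681, 0.0491, 0.048]
tool_rot: [2.176, 2.258, 0.005]
force: [0.9, -1.9, 6.8]
opening: 0.0403
finger_force: 3.9
```

```bash
python3 -m creep '[[0,0,-40,0,0,0],[0,0,-80,0,0,0],[30,-30,-100,0,0,0],[60,-60,-105,0,0,-0.05],[76,-81,-105,0,0,-0.05],[76,-81,-105,0,0,-0.05],[76,-81,-105,0,0,-0.05]]'; python3 - <<'E'
from h import *
import pickle
go()
c=shot('wrist','pics/w9.png');pickle.dump(c,open('w9.pkl','wb'))
find('wrist','tongs','tongs_tips','ice_big')
print(proj(c,(.3815,.256,.052)))
o=arm.get_obs();r=R.from_rotvec(o['tool_rot'])
for z in(-.015,-.01,0):print(z,proj(c,o['position']+r.apply([.113,.0,-z])))
im=cv2.imread('pics/w9.png');hsv=cv2.cvtColor(im,40)
p=proj(c,(.3815,.256,.052)).astype(int);x0,y0=max(p[0]-55,0),max(p[1]-55,0);roi=im[y0:p[1]+55,x0:p[0]+55]
g=cv2.cvtColor(roi,6)
print(x0,y0);print('\n'.join(' '.join('%3d'%v for v in r) for r in g[::5,::5]))
E
```

```text
time_s: 12.23
position: [0.3809, 0.1235, 0.1511]
tool_rot: [2.119, 2.317, 0.002]
force: [0.0, -0.8, -0.7]
opening: 0.04
finger_force: 3.1
t 12.23 pos [0.3809 0.1235 0.1511] yaw 1.66 q [ 0.01 -0.21  2.17 -0.    1.17 -0.08] F [ 0.  -0.8 -0.7] op 0.04
ROW [0. 0. 0.] [0.002 0.    0.   ]
wrist tongs []
wrist tongs_tips [(0.58, 316.3, 173.0), (0.35, 302.3, 29.3)]
wrist ice_big [(0.68, 302.3, 28.2)]
[301.18869595  22.64660723]
-0.015 [287.89030599  28.66560608]
-0.01 [288.24471474  25.60006282]
0 [289.05042858  18.63084833]
246 0
175 177 203 206 203 202 203 200 244 244 244 244 244 244 244 244 244 219 199 199 198 198
166 193 207 207 205 195 204 200 243 244 244 243 243 244 244 244 244 213 205 205 203 203
 88  94 124 127 129 128 128 185 238 237 237 238 240 240 243 243 243 206 198 198 198 197
 94 100 124 122 123 122 123 184 234 237 239 239 239 239 238 238 242 201 201 199 198 198
 95  98 124 124 125 125 126 185 234 237 239 239 238 239 237 239 242 182 200 206 202 201
 95 114 124 126 126 127 126 184 233 236 238 239 238 238 238 241 241 178 176 125 219 198
 94  96 120 121 123 125 126 186 233 236 237 238 238 238 237 241 241 178 139 128 215 194
 92 119 122 122 122 120 121 185 232 236 237 237 237 238 237 241 242 180 100 135 216 170
 93 116 119 121 121 121 120 185 232 234 235 236 236 236 235 238 242 172  62 141 194  98
 95 121 121 120 121 121 121 186 230 232 234 235 235 234 233 240 242  75 106 146 174  97
 93 116 118 119 122 123 122 135 173 173 175 176 177 179 179 197 205 153 105 152 155  95
 94 121 131 122 121 122 121 113 106 106 107 107 108 110 109 135 176 142  70 168 139  94
172 196 195 195 198 201 202 203 182 175 175 176 176 173 172 172 175  61 103 172 177  95
177 203 203 202 201 201 199 198 197 194 172 174 176 176 176 175 174 115 106 205 169 143
177 203 200 197 198 198 200 203 203 203 201 176 174 174 173 172 171 107 107 212 175 174
197 184 195 202 204 204 204 203 201 199 197 194 174 176 179 179 176  61 100 226 173 170
```

```bash
python3 -m creep '[[34,3,0,0,0,0],[34,3,0,0,0,0],[34,3,0,0,0,0],[34,3,0,0,0,0]]'; cat > seg.py <<'E'
from h import *
import pickle,sys
f=sys.argv[1];c=shot('wrist',f'pics/{f}.png');pickle.dump(c,open(f'{f}.pkl','wb'));go()
im=cv2.imread(f'pics/{f}.png');p=proj(c,(.3815,.256,.052));print(p)
g=cv2.GaussianBlur(cv2.cvtColor(im,6),(3,3),0);m=((g>224)*255).astype(np.uint8)
n,l,s,ce=cv2.connectedComponentsWithStats(m)
for k in range(1,n):
    if s[k][4]>300 and np.hypot(*(ce[k]-p))<90:
        cn=cv2.findContours((l==k).astype(np.uint8),0,2)[0][0];b=cv2.boxPoints(cv2.minAreaRect(cn))
        w=np.array([atz(c,q,.052)[:2] for q in b]);e=w-np.roll(w,1,0)
        print(s[k],ce[k],'ctr',np.round(w.mean(0),4),'centroid',atz(c,ce[k],.052)[:2],[(round(np.linalg.norm(v)*1000,1),round(np.degrees(np.arctan2(v[1],v[0]))%90,1)) for v in e])
E
python3 seg.py w10
```

```text
time_s: 12.77
position: [0.3819, 0.1563, 0.1502]
tool_rot: [-2.123, -2.316, 0.001]
force: [0.1, -0.0, -1.5]
opening: 0.0398
finger_force: 3.1
t 12.82 pos [0.3819 0.1561 0.1502] yaw 1.657 q [ 0.09 -0.17  2.14 -0.    1.17  0.01] F [-0.6 -0.4 -0.9] op 0.0402
ROW [0. 0. 0.] [-0.001  0.    -0.   ]
[294.31675058  77.94799346]
[ 277   53   46   49 2078] [298.99422522  76.69249278] ctr [0.3849 0.2565] centroid [0.38453428 0.25704124] [(np.float64(29.6), np.float64(4.8)), (np.float64(29.4), np.float64(5.0)), (np.float64(29.6), np.float64(7.6)), (np.float64(30.8), np.float64(5.0))]
```

```bash
python3 - <<'E'
from h import *
import pickle
c=pickle.load(open('w10.pkl','rb'))
T=np.array([.382,.1562,.1502]);r=R.from_euler('z',1.657)*R.from_matrix(np.diag([1,-1,-1.]))
for x in(.083,.098,.113):
    for y in(-.0265,-.0235,.0235,.0265):print(x,y,[proj(c,T+r.apply([x,y,z])).round(0) for z in(.009,.029)])
g=cv2.cvtColor(cv2.imread('pics/w10.png'),6)
for row in range(0,150,6):print(row,' '.join('%3d'%v for v in g[row,200:400:4]))
E
```

```text
0.083 -0.0265 [array([218., 105.]), array([227., 105.])]
0.083 -0.0235 [array([226., 105.]), array([233., 105.])]
0.083 0.0235 [array([342., 105.]), array([333., 105.])]
0.083 0.0265 [array([349., 105.]), array([340., 105.])]
0.098 -0.0265 [array([216.,  65.]), array([225.,  70.])]
0.098 -0.0235 [array([223.,  65.]), array([231.,  70.])]
0.098 0.0235 [array([344.,  65.]), array([335.,  70.])]
0.098 0.0265 [array([352.,  65.]), array([342.,  70.])]
0.113 -0.0265 [array([213.,  20.]), array([223.,  32.])]
0.113 -0.0235 [array([221.,  20.]), array([229.,  32.])]
0.113 0.0235 [array([347.,  20.]), array([337.,  32.])]
0.113 0.0265 [array([355.,  20.]), array([344.,  32.])]
0 164 164 164 145 168 171 172 171 105 110 102 197 178 179 205 206 206 206 204 203 203 204 205 204 202 200 201 201 202 201 202 203 202 201 200 197 197 196 196 196 195 195 194 194 193 192 194 195 198 200
6 164 165 165 145 169 174 169 162 106 110 105 202 184 187 209 208 207 207 207 206 206 206 205 205 205 206 204 204 204 204 205 205 202 200 198 197 197 196 198 198 199 197 197 196 194 194 193 194 194 193
12 161 161 162 147
[... 3958 characters left out ...]
 176 176 174 171 108 120 226 169 171 175 198 201 202 202 201 202 199 198 195 195 172 169
132 166 167 166 172 172 168 142 218 171 178 180 184 173 166 160 159 131 127 128 121 123 128 125 119 135 127 168 185 203 209 201 181 109 130 229 193 199 200 200 200 199 199 197 197 197 198 200 201 202 202
138 166 165 163 168 170 169 150 220 174 175 181 184 175 170 166 170 140 148 145 143 149 152 152 149 157 154 147 141 136 141 136 132 108 147 212 129 145 177 193 205 209 197 181 170 182 191 198 200 201 200
144 164 167 168 170 166 167 165 209 179 171 180 183 182 170 166 177 141 146 144 144 149 152 150 148 155 153 158 158 155 161 156 114 109 172 200 183 188 189 190 188 167 170 167 163 161 127 121 160 179 201
```

```bash
python3 -m creep '[[2,12,0,0,0,0],[2,12,0,0,0,0],[2,12,25,0,0,0],[2,12,50,0,0,0],[2,12,50,0,0,0],[2,12,50,0,0,0]]'; python3 seg.py w11
```

```text
time_s: 13.32
position: [0.392, 0.1592, 0.0995]
tool_rot: [-2.122, -2.313, 0.005]
force: [-0.1, -0.6, 0.2]
opening: 0.0399
finger_force: 3.1
t 13.37 pos [0.3934 0.1595 0.1008] yaw 1.657 q [ 0.1  -0.05  2.14 -0.    1.04  0.01] F [ 0.1  0.3 -0.4] op 0.0403
ROW [0. 0. 0.] [-0.001  0.    -0.   ]
[278.67838576  74.7425987 ]
[ 254   42   62   64 3704] [284.42170626  72.64011879] ctr [0.3844 0.2564] centroid [0.38433496 0.25723364] [(np.float64(29.6), np.float64(3.3)), (np.float64(30.2), np.float64(4.9)), (np.float64(29.6), np.float64(7.1)), (np.float64(32.2), np.float64(4.9))]
```

```bash
python3 -m creep '[[0,0,20,0,0,0],[0,0,40,0,0,0],[0,0,40,0,0,0],[0,0,40,0,0,0]]'; python3 -m creep '[[0,0,0,0,0,0],[0,0,0,0,0,0],[0,0,0,0,0,0],[0,0,0,0,0,0],[0,0,0,0,0,0],[0,0,0,0,0,0]]' 26 20
```

```text
time_s: 13.7
position: [0.3936, 0.1598, 0.0611]
tool_rot: [-2.123, -2.316, 0.0]
force: [0.4, 0.1, -0.3]
opening: 0.0402
finger_force: 3.1
time_s: 14.2
position: [0.394, 0.1599, 0.0609]
tool_rot: [2.122, 2.315, 0.002]
force: [1.1, -1.3, 0.8]
opening: 0.0332
finger_force: 24.7
```

```bash
python3 -m creep '[[0,0,-15,0,0,0],[0,0,-40,0,0,0],[0,0,-80,0,0,0],[0,0,-120,0,0,0],[0,0,-150,0,0,0],[0,0,-150,0,0,0],[0,0,-150,0,0,0]]'; python3 - <<'E'
from h import *
import pickle
c=shot('wrist','pics/w12.png');pickle.dump(c,open('w12.pkl','wb'));go()
g=cv2.cvtColor(cv2.imread('pics/w12.png'),6)
T=arm.get_obs()['position'];r=R.from_rotvec(arm.get_obs()['tool_rot'])
print([proj(c,T+r.apply([x,y,z])).round(0) for x,y,z in((.098,0,.005),(.114,0.016,.005),(.082,-.016,.005))])
for row in range(0,150,8):print(row,' '.join('%3d'%v for v in g[row,200:370:4]))
E
```

```text
time_s: 14.78
position: [0.3944, 0.16, 0.2119]
tool_rot: [2.121, 2.314, 0.005]
force: [-0.8, -0.5, -1.0]
opening: 0.0334
finger_force: 24.3
t 14.83 pos [0.3931 0.1599 0.2099] yaw 1.658 q [ 0.1  -0.21  2.05 -0.    1.3   0.01] F [-0.8 -0.6 -1.3] op 0.0338
ROW [0. 0. 0.] [-0.  0. -0.]
[array([280.,  64.]), array([324.,  16.]), array([240., 108.])]
0 160 160 158 154 168 165 169 143 103 104 195 180 186 151  96  97  89  79  80 112 154 185 194 201 184 156 149 149 149 153 160 154 182 182 182 184 186 183 185 188 186 195 188
8 157 159 160 149 169 168 172 135 106 115 186 177 198 210 209 206 205 204 207 206 207 208 201 201 192 126 118 104  90  83  94 111 153 179 193 197 190 183 192 188 191 193 185
16 159 159 162 150 167 169 172 111 109 136 176 179 201 200 198 198 200 200 200 200 201 202 203 204 207 211 208 206 204 203 205 204 202 201 195 192 180 163 117 111 107  81  85
24 161 162 162 148 167 171 172 107 126 209 169 215 223 222 222 224 227 226 226 224 223 224 224 224 225 223 222 220 220 218 197 134 212 195 197 198 202 201 201 198 196 195 198
32 162 161 161 149 172 169 161 108 121 210 159 236 243 
[... 1875 characters left out ...]
 161 156 166 169 169 109 108 142 189 146 221 170 187 190 198 199 200 200 199 196 196 194 195 196 199 201 200 201 200  91 134 226 192 192 194 196 197 185 173 170 170 168 168
128 164 156 166 169 169 170 170 173 178 154 217 173 149 161 122 118 111 118 124 129 175 189 200 195 187 172 183 190 197  99 145 219 197 196 194 195 197 198 198 198 185 179 198
136 163 154 162 165 163 172 168 168 177 167 210 175 165 161 147 146 145 150 153 148 156 154 160 155 159 149 176 164 165 108 165 192 161 157 162 185 199 193 184 168 183 187 196
144 163 148 169 167 164 173 173 162 173 176 195 183 169 138 141 142 146 151 149 149 152 154 159 154 162 160 181 187 175 109 183 195 192 193 196 195 195 191 163 162 167 154 155
```

```bash
python3 -m creep '[[-10,-2,-10,0,0,0.05],[-28,-5,-10,0,0,0.15],[-50,-9,-10,0,0,0.25],[-74,-13,-10,0,0,0.35],[-98,-17,-10,0,0,0.45],[-122,-21,-10,0,0,0.55],[-146,-25,-10,0,0,0.65],[-170,-29,-10,0,0,0.75],[-194,-33,-10,0,0,0.85],[-212,-37,-10,0,0,0.95]]'; python3 -c "
from h import *
go((.3604,-.2273,.22),-.166)"
```

```text
time_s: 15.67
position: [0.3734, -0.0555, 0.2178]
tool_rot: [-2.947, -1.079, 0.006]
force: [0.6, 0.2, -0.8]
opening: 0.0336
finger_force: 24.3
t 15.67 pos [ 0.3734 -0.0555  0.2178] yaw 0.702 q [-0.47 -0.36  2.15 -0.    1.35  0.4 ] F [ 0.6  0.2 -0.8] op 0.0336
ROW [-120.8  122.8   -2.5] [-0.003  0.004  0.868]
```

```bash
python3 -m creep '[[-12,12,-2,0,0,0.09],[-26,26,-2,0,0,0.19],[-40,40,-2,0,0,0.29],[-54,55,-2,0,0,0.39],[-68,69,-2,0,0,0.49],[-82,83,-2,0,0,0.59],[-96,97,-2,0,0,0.69],[-108,110,-2,0,0,0.78],[-118,120,-2,0,0,0.87],[-121,123,-2,0,0,0.87]]'; python3 -m creep '[[0,0,0,0,0,0],[0,0,0,0,0,0]]'; python3 - <<'E'
from h import *
import pickle
c=shot('wrist','pics/w13.png');pickle.dump(c,open('w13.pkl','wb'))
go((.3604,-.2273,.22),-.166)
im=cv2.imread('pics/w13.png');g=cv2.cvtColor(im,6)
h=np.array([.457,-.2435,.139]);ux=np.array([np.cos(.166),-np.sin(.166),0]);uy=np.array([np.sin(.166),np.cos(.166),0])
print('pred collar',[proj(c,h+.037*(a*ux+b*uy)).round(0) for a,b in((1,1),(1,-1),(-1,-1),(-1,1))])
T=arm.get_obs()['position'];r=R.from_rotvec(arm.get_obs()['tool_rot']);print('cube',proj(c,T+r.apply([.098,0,.009])))
for row in range(0,240,8):print(row,' '.join('%3d'%v for v in g[row,170:400:5]))
E
```

```text
time_s: 16.5
position: [0.3618, -0.2273, 0.2198]
tool_rot: [-3.128, 0.261, 0.006]
force: [0.5, -0.2, -0.4]
opening: 0.0335
finger_force: 24.3
time_s: 16.67
position: [0.3624, -0.2256, 0.2208]
tool_rot: [-3.129, 0.251, 0.003]
force: [-0.3, -1.1, -0.5]
opening: 0.0332
finger_force: 24.3
t 16.72 pos [ 0.3626 -0.2255  0.2212] yaw -0.16 q [-0.84 -0.21  2.03  0.    1.33  0.89] F [-0.2  0.2 -1.4] op 0.0336
ROW [-1.9  2.1  1.2] [-0.002  0.002  0.006]
pred collar [array([220.,  10.]), array([348.,  11.]), array([339., 141.]), array([227., 140.])]
cube [278.06497219  60.88022737]
0 243 243 242 243 242 243 177 178 176 176 191 202 209  98  98  98  97  98  97  98  94  94  93  92  93  92  94  93  93  93  92  92  93  92 180  82 167 168 167 192 181 178 168 166 166 165
8 244 244 243 243 243 243 176 175 175 174 200 200 175  56  57  56  58  58  58  57  43  44  44  43  43  43  43  42  43  43  43  42  42  42  82 159 162 161 165 188 189 188 188 162 162 162
16 241 242 243 243 242 243 183 176 175 201 197  49  48  48  49  49  49  48  48  48  46  46  47  47  46  46  45  45  45  43  43  41  41  41  40  38 163 
[... 4401 characters left out ...]
 221 219 216 156  86 127 120 118 119 119 119 118 117 116 117 116 106 191 154 159 157 160 156 159 159 159 159 158 161 163 162 162 163 163
216 221 220 221 186 188 180 180 182 162  77 213 217 219 217 219 161  73 183 120 118 117 119 119 116 117 115 115 116 105 187 121 157 158 158 159 161 162 160 159 156 160 158 156 163 162 162
224 222 222 217 187 186 179 179 179 166  76 118 219 220 215 216 164  76 218 128 120 118 120 117 118 119 116 118 120 109 180 118 142 158 159 160 159 160 159 161 159 162 162 161 162 159 161
232 219 216 218 191 187 181 181 180 173  86 118 189 219 217 218 163  80 216 173 119 118 117 119 119 117 118 118 118 113 165 119 143 160 159 160 160 159 160 159 159 160 161 161 161 162 160
```

```bash
python3 -m creep '[[0,2,0,0,0,0],[0,2,15,0,0,0],[0,2,30,0,0,0],[0,2,42,0,0,0],[0,2,48,0,0,0],[0,2,48,0,0,0],[0,2,48,0,0,0]]'; python3 -m creep '[[0,0,0,0,0,0],[0,0,0,0,0,0],[0,0,0,0,0,0],[0,0,0,0,0,0],[0,0,0,0,0,0],[0,0,0,0,0,0]]' 40; python3 -m creep '[[0,0,-15,0,0,0],[0,0,-50,0,0,0],[0,0,-50,0,0,0],[0,0,-50,0,0,0]]'; python3 - <<'E'
from h import *
import pickle
c=shot('wrist','pics/w14.png');pickle.dump(c,open('w14.pkl','wb'));go()
find('wrist','ice_big','tongs','tongs_tips')
g=cv2.cvtColor(cv2.imread('pics/w14.png'),6)
h=(.457,-.2435,.105);print('cube on rollers top',proj(c,h))
for row in range(0,180,8):print(row,' '.join('%3d'%v for v in g[row,170:400:5]))
E
```

```text
time_s: 17.3
position: [0.3627, -0.2284, 0.1745]
tool_rot: [-3.131, 0.253, 0.0]
force: [0.0, -0.1, -2.0]
opening: 0.0333
finger_force: 24.3
time_s: 17.8
position: [0.3627, -0.2287, 0.1745]
tool_rot: [3.131, -0.254, 0.0]
force: [-0.0, 0.1, -1.1]
opening: 0.0401
finger_force: 3.1
time_s: 18.13
position: [0.3636, -0.2298, 0.2264]
tool_rot: [3.128, -0.254, 0.006]
force: [-0.6, 0.2, -1.5]
opening: 0.0401
finger_force: 3.1
t 18.18 pos [ 0.3629 -0.2289  0.2247] yaw -0.162 q [-0.85 -0.21  2.02 -0.    1.33  0.89] F [-0.3  0.7 -1.3] op 0.0401
ROW [0. 0. 0.] [ 0.001 -0.001 -0.   ]
wrist ice_big [(0.96, 198.0, 223.3), (0.8, 278.9, 82.5)]
wrist tongs [(0.61, 320.1, 176.9)]
wrist tongs_tips [(0.87, 317.7, 174.8)]
cube on rollers top [276.53508816  87.04456147]
0 243 241 243 241 242 174 174 174 174 173 195 212 208 188 186 186 186 186 186 186 185 186 186 186 185 185 184 185 184 185 185 184 183  84 166 169 193 196 169 167 194 194 194 194 168 166
8 243 242 243 242 243 174 176 176 175 193 201 200 109 108 107 107 106 107 106 104 106 105 104 104 106 106 105 106 105 104 104 103 177  83 166 181 192 169 166
[... 3265 characters left out ...]
 179  76 110 110 110 110 108 109 109 108 108 109 109  83  84  92 108 109 109 108 166 172 163 164 188 187 188 188 188 188 188 188 187 188
160 222 222 220 224 222 221 222 213 191 190 190 190 178  81 118 133 174 174 188 188 144 108 108 124 124 102 147 148 182 188 182 108 162 166 164 167 189 190 190 191 191 191 191 191 191 192
168 224 224 219 220 221 222 223 222 192 192 193 193 186 100 151 191 192 191 189 189 188 188 188 188 187 161 162 162 187 188 157 119 158 174 163 186 189 188 189 189 189 188 189 190 190 190
176 222 219 222 222 221 216 221 219 197 197 198 197 156 127 100 195 195 194 193 194 156 164 192 193 192 167 166 168 192 193 125 148 155 152 166 183 192 193 193 195 195 195 195 195 196 196
```

```bash
python3 -c "
from h import *
go((.4655,.0475,.20),1.608)"
```

```text
t 18.33 pos [ 0.3621 -0.228   0.223 ] yaw -0.162 q [-0.85 -0.21  2.03  0.    1.33  0.89] F [ 0.   0.8 -0.6] op 0.0399
ROW [  57.6 -288.6   23.4] [-0.003 -0.    -1.77 ]
```

```bash
python3 -m creep '[[0,-20,0,0,0,-0.1],[0,-48,0,0,0,-0.22],[6,-76,0,0,0,-0.34],[12,-104,0,0,0,-0.46],[18,-132,0,0,0,-0.58],[24,-160,0,0,0,-0.7],[30,-188,0,0,0,-0.82],[36,-216,0,0,0,-0.94],[42,-240,0,0,0,-1.06],[42,-250,0,0,0,-1.15]]' 40 20 >/dev/null; python3 -c "
from h import *
go((.4655,.0475,.15),1.608)"
```

```text
t 19.17 pos [0.4446 0.0139 0.2232] yaw 0.996 q [-0.24 -0.16  1.98  0.    1.32  0.33] F [ 0.8 -0.6 -0.5] op 0.04
ROW [39.5 -0.5 73.2] [-0.002 -0.001 -0.612]
```

```bash
python3 -m creep '[[10,0,10,0,0,-0.1],[20,0,25,0,0,-0.22],[30,0,45,0,0,-0.34],[38,0,65,0,0,-0.46],[39,0,73,0,0,-0.58],[39,0,73,0,0,-0.612],[39,0,73,0,0,-0.612]]' >/dev/null;  python3 -c "
from h import *
go((.4655,.0475,.05),1.608)"
```

```text
t 19.75 pos [0.4645 0.0442 0.1492] yaw 1.601 q [-0.16 -0.01  2.   -0.    1.16 -0.19] F [ 0.8  0.4 -1.1] op 0.0402
ROW [ 3.2  1.5 99.2] [-0.004 -0.001 -0.007]
```

```bash
python3 -m creep '[[2,1,40,0,0,0],[2,1,75,0,0,0],[2,1,95,0,0,0],[2,1,100,0,0,0],[2,1,100,0,0,0],[2,1,102,0,0,0],[2,1,102,0,0,0]]'
```

```text
time_s: 20.33
position: [0.4684, 0.0456, 0.0508]
tool_rot: [2.188, 2.251, 0.003]
force: [-0.2, 0.1, -0.2]
opening: 0.0403
finger_force: 3.1
```

```bash
python3 -m creep '[[0,0,2,0,0,0],[0,0,3,0,0,0],[0,0,3,0,0,0]]'; python3 -c "
from h import *
go()"
```

```text
time_s: 20.58
position: [0.468, 0.0457, 0.0473]
tool_rot: [2.188, 2.252, 0.003]
force: [1.4, -0.7, 1.4]
opening: 0.0397
finger_force: 2.6
t 20.58 pos [0.468  0.0457 0.0473] yaw 1.6 q [-0.16  0.18  2.04  0.    0.92 -0.19] F [ 1.4 -0.7  1.4] op 0.0397
ROW [0. 0. 0.] [0.003 0.    0.   ]
```

Touching the board. Release, rise, check.

```bash
python3 -m creep '[[0,0,0,0,0,0],[0,0,0,0,0,0],[0,0,0,0,0,0],[0,0,0,0,0,0]]' 60; python3 -m creep '[[0,0,-20,0,0,0],[0,0,-50,0,0,0],[0,0,-85,0,0,0],[0,0,-85,0,0,0],[0,0,-85,0,0,0]]';  python3 - <<'E'
from h import *
import pickle
c=shot('wrist','pics/w15.png');go()
c8=pickle.load(open('w8.pkl','rb'))
im=cv2.cvtColor(cv2.imread('pics/w15.png'),6)
def pt(q,z=.037):return proj(c,np.append(q,z)).round(0)
print('w8 tips in w8', (239,51),(331,51),'bow',(284,308))
print('expected here',pt((.4313,.16)),pt((.491,.1621)))
g8=cv2.cvtColor(cv2.imread('pics/w8.png'),6)
# template match of tips and bow regions
for n,(x,y,w,h) in{'tipL':(225,40,30,70),'tipR':(315,40,30,70),'bow':(255,280,60,35)}.items():
    r=cv2.matchTemplate(im[:330],g8[y:y+h,x:x+w],cv2.TM_CCOEFF_NORMED);_,v,_,l=cv2.minMaxLoc(r);print(n,round(v,2),'shift',l[0]-x,l[1]-y)
s=shot('scene','pics/s2.png');find('scene','tongs','ice_big','ice_small_a','mug','tumbler')
d=cv2.absdiff(cv2.imread('pics/s2.png'),cv2.imread('pics/scene0.png')).max(2)
for n,p in{'mug':(.55,.2),}.items():pass
print('diff blocks'); B=cv2.resize((d>40).astype(np.float32),(28,21),interpolation=3)
for i,row in enumerate(B):print(i*20,' '.join('%2d'%(v*99) for v in row))
E
```

```text
time_s: 20.92
position: [0.4668, 0.0459, 0.0463]
tool_rot: [-2.189, -2.253, 0.0]
force: [-0.3, 0.3, 0.3]
opening: 0.0596
finger_force: 0.0
time_s: 21.33
position: [0.4687, 0.0456, 0.1336]
tool_rot: [2.186, 2.25, 0.005]
force: [-0.7, 0.1, -0.3]
opening: 0.0597
finger_force: 0.0
t 21.38 pos [0.4672 0.0458 0.1317] yaw 1.6 q [-0.16  0.02  2.   -0.    1.11 -0.19] F [ 0.7 -0.5 -0.9] op 0.0603
ROW [0. 0. 0.] [0.001 0.    0.   ]
w8 tips in w8 (239, 51) (331, 51) bow (284, 308)
expected here [228.  50.] [321.  50.]
tipL 0.98 shift -6 3
tipR 0.95 shift -7 3
bow 0.97 shift -6 -2
scene tongs [(0.64, 246.6, 252.8)]
scene ice_big [(0.65, 144.3, 308.9)]
scene ice_small_a [(0.61, 184.6, 261.8), (0.54, 201.3, 271.3)]
scene mug [(0.91, 195.2, 219.5), (0.48, 405.4, 172.3), (0.42, 377.6, 194.0)]
scene tumbler []
diff blocks
0  0  0  0 24 73 98 96 77 67 61 53 88 98  8  0  0  0  0  0 39 34 28  0  0  0  0 52 94
20 11 23 53 80 78 52 14  0  0  0  0 73 89  6  0 35 53 13 18 21  0  0  0  0  0  0 41 89
40  6  0  0 12  0  0  0  0  0  0  0 62 99 13 64 99 99 61  0  0  0  0  0  0  0  0 23 53
60  1  0  0  0  0  1  0 
[... 857 characters left out ...]
 99 99 92 92 77  0  3  4  0  0  4  1 32 87 72 67 78 94 56 75 18 32 99 99 99 63 81 97
280 58 39 38 78 63  0 14  6  0  0 63  8 25 99 72 58 65 63 50 21 34 15 96 99 95 99 99 99
300 72  0  0 23 35  0  0  0  0  0  9  5  2 89 81 62 42 23 45 11 15  2 72 84 88 99 99 99
320 19  0  0  0  0  0  0  0  0  0  0  0  0 28 62 27  5 21 60 20  0  0  8 89 82 93 99 99
340  0  0  0  0  0  0  0  0  0  0  0  0  0  0  2  0  0 14 87 61  0  0  5 88 58 81 86 99
360  0  0  0  0  0  0  0  0  0  0  0  0  0  0  0  0  0  0 48 54  0  0 47 54  8 38 80 48
380  0  0  0  0  0  0  0  0  0  0  0  0  0  0  0  0  0  0  2 53  2  5 49 26 49  0 42 92
400  0  0  0  0  0  0  0  0  0  0  0  0  0  0  0  0  0  0  0  1 41  2  0  0 71 49 99 88
```

```bash
python3 -c "
from workcell import arm
print(arm.sign_off())"
```

```text
the job is handed in; nothing more can be done
None
```

I finished the whole job and handed it in at about 21 s: the selector is home in the fine notch, the large cube rests on the hopper's rollers, and the tongs lie flat on the board clear of the dish; the two small cubes and the mug showed no movement in the last picture, and the tumbler was not seen in it.

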